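Roll a specimen vial into the reader bay with the loading paddle

ROBOT

A 6-joint arm with a two-finger parallel gripper is mounted at the origin on the work surface. World frame = base frame: x ahead of the robot, y to its left, z up, the work surface at z = 0. Lengths are in m, angles in rad, forces in N, time in s.
With the tool pointing down it reaches from about 0.375 to 0.975 m from the base axis. Payload 3.8 kg.
Tool frame: the origin (TCP) lies midway between the tips of the shut fingers; the grasp point (between the pads) lies 19 mm behind it; z points along the fingers, y is the direction in which the jaws open and shut (so a half turn about z gives the same grasp; the last joint's range is limited). The gripper opens to 85 mm and grips with 20 to 120 N. Pads are 22 mm wide; open, the fingers measure 114 mm over their backs; the gripper's body (76 mm by 85 mm) begins 54 mm behind the grasp point. The pads swing forward as they close: fully open they stand 13 mm farther back than shut.
Start: joints at [1.239, 0.264, 1.604, -0, 1.274, -0.037], TCP at [0.196, 0.646, 0.231] pointing down, gripper open.
Joint ranges: [-2.63, 2.63], [-0.94, 2.18], [0.31, 2.57], [-1.31, 4.45], [0, 2.66], [-2.55, 2.55]. Speed limits (rad/s): [2.57, 2.57, 3.14, 3.14, 3.14, 3.14].

INTERFACE

Orientations are given as a rotation vector (axis times angle).
In Python, from workcell import bot gives the robot as it stands.
- The arm moves only by the tool drive_tool, never from a script. Its argument "steps" is a list of rows, each a list of 2 entries, a list of its own where there are three numbers: the shift along the tool's x, y, z in mm, then the turn about the tool's z in degrees. In form: [[[dx, dy, dz], twist], ...]. A call has 1 to 8 rows; each row shifts and turns the commanded pose from where the row before left it, along the tool's axes as they then stand; what a row does not reach is not made up. A row lasts 1/12 s, in which the tool goes at most 41.7 mm and 7.16 degrees, less where a joint would pass 70% of its speed; a pose out of reach is approached as far as the arm can. A call is refused whole if a number of a shift passes 41.7 or a number of a turn 7.16, either way. A call with a gripper value outside its range is refused whole. "jaw" is the opening, from 0 (shut) to 1 (fully open), set as the call begins (left out, the last holds). The fingers move at their own pace and stop on an object; "force" is the grip in N (left out, the last holds). Time passes only in rows, so rows that do not move let the fingers close. It gives the time, the measured TCP pose, the force and the opening at its end, in the units of the state.
- bot.read_state(): the state, without advancing time (a new reading comes with each control period).
- bot.read_camera(name): name is "scene" or "top"; returns the picture (420x560x3 uint8, red, green, blue); there is no depth.
- bot.camera_info(name): a dict with "fx", "fy", "cx", "cy" (pixels), "D" ([k1, k2, p1, p2, k3] as OpenCV has them; the pictures are not rectified), "position" and "attitude" of the camera in the world. Camera axes: x right, y down, z forward; pixel columns grow to the right and rows downward; lengths in m; the calibration is good to about 2 mm. A picture is of the moment at which its call begins. camera_info takes no time and is no camera call.
- bot.finish_job(): hands the job in, once; it reports no verdict.
The state is a dict: "time": time; "q": joint angles; "joint_vel": joint speeds; "joint_torque": joint torques, N m; "tool_pos": TCP position; "tcp_rot": TCP orientation; "wrist_force": force on the tool from outside, world axes, zero at the start; "torque": the same for the moment, N m; "width": opening from 0.0 (shut) to 1.0 (fully open).
Only numpy, scipy, OpenCV 4.12 (cv2) and the standard library are available. Lean on these libraries where they do the work, as an engineer would, in place of code of your own. Each camera call takes 0.05 s, during which the arm holds its last target.

TASK

Load the glass vial lying on the track of the vial reader: take the loading paddle from its stand, use it to roll the vial gently along the track and press it fully home in the bay until both side catches have closed behind it, without pressing hard on the glass and never touching or lifting it with the gripper. The bay gets re-clamped along the track by every user, so feel for the end. Then put the paddle back upright in its stand and leave everything else where it is.

Things in the scene. Friction and masses are not known exactly. Their poses are not given: they have to be found in the camera images.
- reader: bench vial reader, fixed: grey base 340 x 118 mm, steel track, white housing 70 mm high at its far end. Origin: centre of the underside, on the table. x runs along the track from the open end to bay and housing, y to the left, z up. Track floor 12 mm above the table, x -161 to +110 mm; side guides 65 mm apart, tops 19 mm above the table; a lip 18 mm high at x -163
- vial_center (a point): capped glass vial, 28 mm diameter, 62 mm long, 30 to 65 g, lying across the track (its axis along the reader's y), free to roll; point at its centre, 26 mm above the table. 1.5 mm play to each side guide. Pushing it past the catch ramps takes 3 to 6 N, pressing it home 3 to 6 N, then rubber buffers stop it (2.5 N more per mm). Glass: keep the push under 15 N, speed under 0.3 m/s
- paddle_grip (a point): loading paddle, 60 g, upright in its stand; point at the middle of its grip (block 14 mm in x, 28 mm in y, 44 mm high). x: normal of the flat blade, y: across it, z: up. Below the grip a guard plate 30 x 60 mm, 4 mm thick, underside 26 mm below this point; below it the blade, 6 mm thick, 36 mm wide, 34 mm long, both faces alike
- paddle_tip (a point): middle of the lower edge of the paddle's blade, 60 mm below the middle of the grip; the blade's faces are 3 mm to either side in x. Same axes as the grip
- stand_slot (a point): white paddle stand, fixed, 75 x 105 mm, 44 mm high on a thin foot; point at the middle of the slot's mouth in its top face. Slot 14 mm in x, 46 mm in y, 40 mm deep. The paddle hangs in it with its guard on the top face, its axes along the stand's
- ejector (a joint): sprung white plunger at the back of the bay, m: 0 when out, grows as the vial presses it in; 0.006 when the vial meets the buffers, about 0.004 once the vial is latched and let go. Spring 1.6 N at 0, 2.8 N at 0.006. It pushes an unlatched vial back out
- catch_left (a joint): sprung side catch of the bay, left (reader's +y), m: 0 when closed, about 0.003 while the vial passes it, back to 0 when it has closed behind the vial. Ramped towards the open end, square behind
- catch_right (a joint): the same on the right (reader's -y)
- reagent: bystander, leave alone. Origin: centre of its underside. amber bottle, 60 mm across, 115 mm high
- specimen_cup: bystander, leave alone. Origin: centre of its underside. clear jar, 56 mm across, 70 mm high
- spare_vial: bystander, leave alone. Origin: centre of its underside. second vial, standing upright, 28 mm across, 62 mm high
- dish: bystander, leave alone. Origin: centre of its underside. flat round dish, 94 mm across, 17 mm high
- marker: bystander, leave alone. Origin: centre of its underside. pen lying down, 130 mm long (its x), 14 mm thick
- eraser: bystander, leave alone. Origin: centre of its underside. board eraser, 50 x 110 mm, 32 mm high
- timer: bystander, leave alone. Origin: centre of its underside. bench timer, 65 x 75 mm, 22 mm high
- bay_near (a point): point on the track's middle line, 26 mm above the table, at x +10 mm of the reader; reader's axes. The aluminium bay across the track (under 40 mm high) is clamped 0 to 40 mm past it, place not measured: so far past it lie the square back faces of its catches. Ramps start 13 mm before these, plunger face 24 mm and rubber buffers 30 mm past; vial centre when latched 14 mm past

How it is judged:
On the way, in this order (a step that is already met when the one before it is completed fails the run):
1. the paddle is lifted clear of its stand (height (world z) of paddle_tip above 0.044 m), for 0.1 s.
2. the vial is home in the bay: it presses the ejector in and both catches have closed behind it (value of joint ejector above 0.0025 m and value of joint each of catch_left, catch_right below 0.001 m), for 0.2 s.
At the end, for the whole second after the job is handed in: The vial lies in the bay, pressing the plunger in by over 2.5 mm, with both catches closed behind it (within 1 mm); the paddle is upright (within 0.1 rad) in its stand's slot, blade over 30 mm deep, within 10 mm of the slot's middle; both at rest (all of step 2 and height (world z) of vial_center below 0.03 m and x of vial_center in the frame of reader above 0.018 m and z of paddle_tip in the frame of stand_slot below -0.03 m and horizontal distance between paddle_grip and stand_slot below 0.01 m and angle between paddle_grip's own z axis and vertical below 0.1 rad and linear speed of each of vial, paddle below 0.02 m/s); the robot touches nothing.
It fails at once if the paddle presses the vial with more than 15 N (contact force between paddle and vial above 15 N).
It fails at once if the gripper or arm touches the vial (contact force between any of the fingers, the arm and vial above 0.3 N).
It fails at once if the vial is lifted off the track (height (world z) of vial_center above 0.036 m).
It fails at once if the vial is flicked or thrown: faster than 0.3 m/s (linear speed of vial above 0.3 m/s).
It fails at once if a bystander is moved more than 20 mm (distance of any of reagent, specimen_cup, spare_vial, dish, marker, eraser, timer from where it was at the start of the episode above 0.02 m).
It also fails if it takes over 64 s, if anything falls off the work surface, if the arm or the gripper's body presses on something with over 40 N, if the wrist force passes 120 N, or if a joint passes its speed limit or range.

## Working session

There is one attempt and no reset: what is moved stays moved. The work goes in short steps, Python scripts to look and compute and a tool call to move; the robot and the scene stay as the last step left them, time stands still between calls to the robot, and variables do not carry over. Pictures are saved under pics/ and viewed, and the job is handed in when it is done.

Besides the shell and the picture viewer there is one more tool, called after "Call:" as a command line: name --argument value ..., lists and objects as JSON in quotes. drive_tool: Moves the arm, as the interface text tells. Its arguments: {"type":"object","properties":{"steps":{"type":"array","items":{"type":"array"}},"jaw":{"type":"number"},"force":{"type":"number"}},"required":["steps"]}

```bash
mkdir -p pics; ls
python3 - <<'E'
from workcell import bot
import cv2
s=bot.read_state()
for k,v in s.items(): print(k,v)
for n in("scene","top"):
    print(n,bot.camera_info(n))
    im=bot.read_camera(n); cv2.imwrite(f"pics/{n}0.png",im[:,:,::-1])
E
```

```text
pics
time 0.0
q [ 1.23909897e+00  2.64745012e-01  1.60538637e+00 -3.22529265e-05
  1.27370628e+00 -3.69064533e-02]
joint_vel [-0.00038691 -0.00230946 -0.0012763  -0.00011713  0.00033523 -0.00056188]
joint_torque [ 3.78982650e-04 -5.15111768e+01 -3.67323947e+01  3.23324343e-05
  1.30270561e-02 -5.23661618e-05]
tool_pos [0.19588951 0.6451777  0.22996084]
tcp_rot [-0.46131063 -3.10715149  0.00347517]
wrist_force [-0.08004072  0.29103214 -1.11916502]
torque [ 0.01323751 -0.00783242  0.00642977]
width 0.9980016664818522
scene {'fx': 427.02923188210616, 'fy': 427.02923188210616, 'cx': 276.4856947615082, 'cy': 212.88143870832744, 'D': array([-0.03530694,  0.        ,  0.        ,  0.        ,  0.        ]), 'position': array([ 1.29582852, -0.54769993,  0.81874685]), 'attitude': array([-2.08555957, -0.99091034,  0.48026727])}
top {'fx': 497.4285108838603, 'fy': 497.4285108838603, 'cx': 283.37947845006744, 'cy': 209.7856998105457, 'D': array([-0.16188102,  0.        ,  0.        ,  0.        ,  0.        ]), 'position': array([0.36136936, 0.00125284, 1.12273837]), 'attitude': array([-2.09998597,  2.16182287, -0.18529523])}
```

View pics/scene0.png

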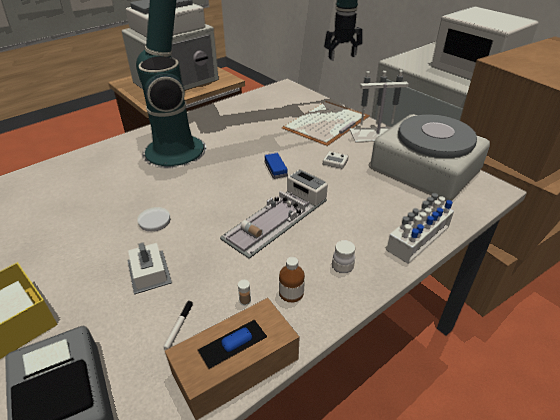

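View pics/top0.png

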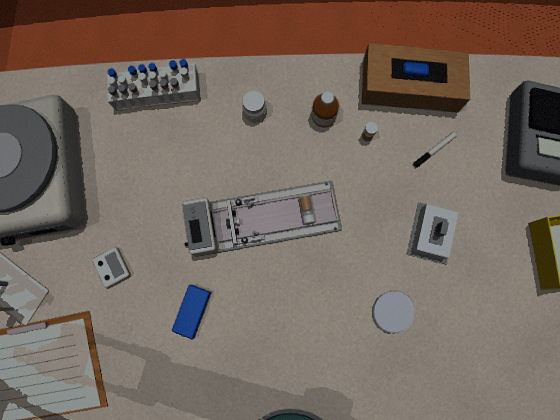

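The top view (up = +x, left = +y) shows the reader at about (262,217) with its housing to the left and the vial at (307,208). The paddle is in its stand at about (437,232). I'll zoom in on these.

```bash
cat > h.py <<'E'
import numpy as np, cv2
from scipy.spatial.transform import Rotation as R
from workcell import bot
def ray(n,uv):
    c=bot.camera_info(n)
    K=np.array([[c['fx'],0,c['cx']],[0,c['fy'],c['cy']],[0,0,1]])
    p=cv2.undistortPoints(np.array(uv,float).reshape(-1,1,2),K,c['D']).reshape(-1,2)
    d=np.c_[p,np.ones(len(p))]@R.from_rotvec(c['attitude']).as_matrix().T
    return c['position'],d
def plane(n,uv,z):
    o,d=ray(n,uv); return o+d*((z-o[2])/d[:,2])[:,None]
def proj(n,P):
    c=bot.camera_info(n)
    K=np.array([[c['fx'],0,c['cx']],[0,c['fy'],c['cy']],[0,0,1]])
    r=R.from_rotvec(c['attitude']).inv()
    return cv2.projectPoints((np.array(P,float).reshape(-1,3)-c['position']),r.as_rotvec(),np.zeros(3),K,c['D'])[0].reshape(-1,2)
E
python3 - <<'E'
import cv2
a=cv2.imread('pics/top0.png');b=cv2.imread('pics/scene0.png')
cv2.imwrite('pics/z1.png',cv2.resize(a[170:265,175:350],(0,0),fx=4.5,fy=4.5,interpolation=cv2.INTER_CUBIC))
cv2.imwrite('pics/z2.png',cv2.resize(a[195:270,400:470],(0,0),fx=8,fy=8,interpolation=cv2.INTER_CUBIC))
cv2.imwrite('pics/z3.png',cv2.resize(b[160:260,210:335],(0,0),fx=6,fy=6,interpolation=cv2.INTER_CUBIC))
cv2.imwrite('pics/z4.png',cv2.resize(b[230:300,115:185],(0,0),fx=8,fy=8,interpolation=cv2.INTER_CUBIC))
E
```

```text
(no output)
```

View pics/z1.png

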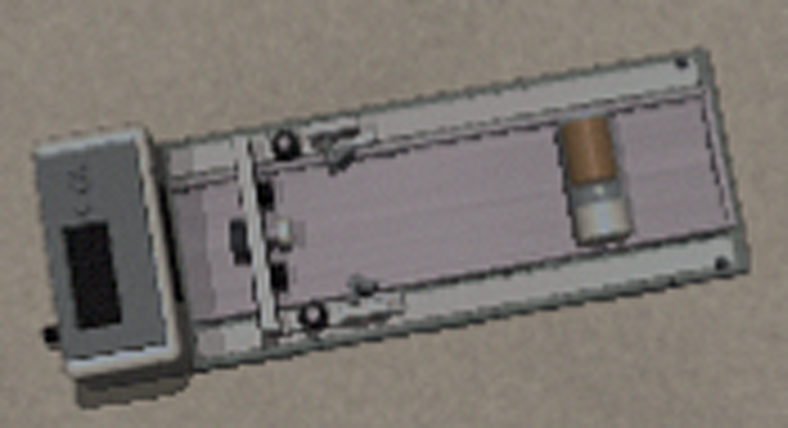

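View pics/z2.png

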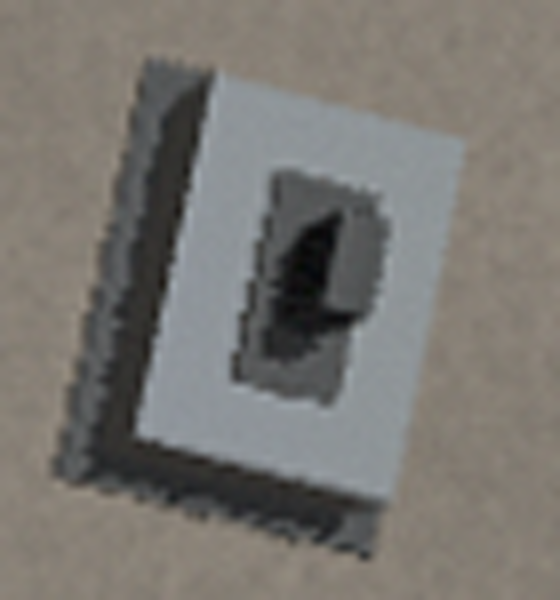

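View pics/z3.png

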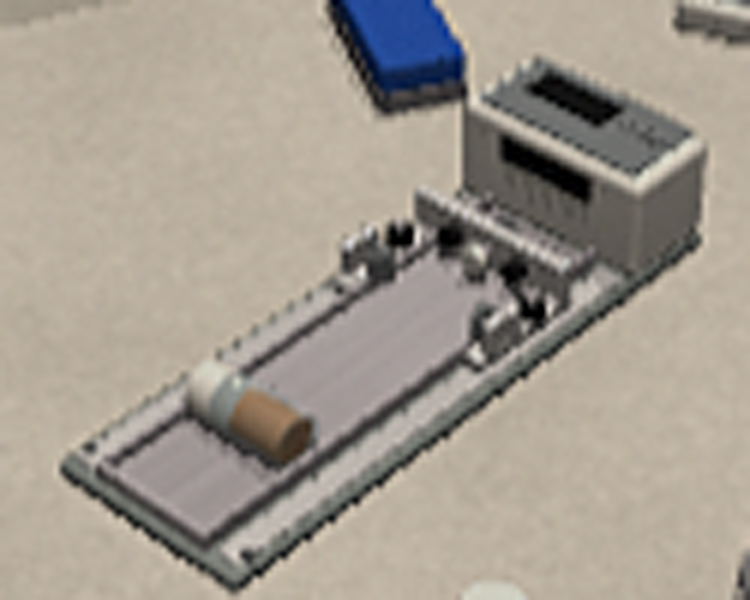

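View pics/z4.png

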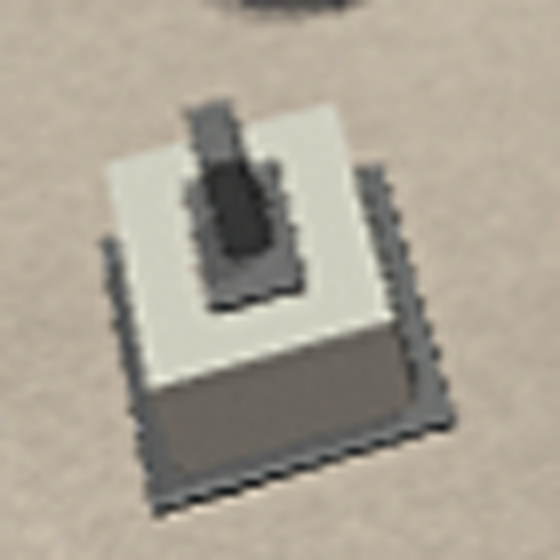

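Run:
```python
from h import *
f=lambda p,o,s:[((u+.5)/s-.5+o[0],(v+.5)/s-.5+o[1]) for u,v in p]
# slab by mask in top
a=cv2.imread('pics/top0.png'); 
def slab(img,box,lo):
    x0,y0,x1,y1=box; c=img[y0:y1,x0:x1]; g=c.min(2); m=(g>lo).astype(np.uint8)
    hsv=cv2.cvtColor(c,cv2.COLOR_BGR2HSV); m&=(hsv[...,1]<60).astype(np.uint8)
    n,l,st,_=cv2.connectedComponentsWithStats(m); k=1+np.argmax(st[1:,4]); m=(l==k).astype(np.uint8)
    cs,_=cv2.findContours(m,cv2.RETR_EXTERNAL,cv2.CHAIN_APPROX_NONE); h=cv2.convexHull(max(cs,key=cv2.contourArea))
    q=cv2.approxPolyDP(h,3,True).reshape(-1,2)+[x0,y0]
    r=cv2.minAreaRect(h+np.array([x0,y0])); return q,st[k,4],r
q,ar,r=slab(a,(400,195,470,270),140); print(q,ar,r)
def rep(name,P):
    print(name);print(np.round(P*1000,1)); print(' mid',np.round(P.mean(0)*1000,1),'sides',[round(float(np.linalg.norm(P[i]-P[(i+1)%len(P)]))*1000,1) for i in range(len(P))],
      'ang',[round(float(np.degrees(np.arctan2(*(P[(i+1)%len(P)]-P[i])[[1,0]]))),1) for i in range(len(P))])
rep('slab top',plane('top',f([(218,72),(465,142),(393,500),(138,437)],(400,195),8),.044))
rep('slab scene',plane('scene',f([(107,162),(335,105),(393,322),(150,387)],(115,230),8),.044))
rep('guard top',plane('top',f([(275,168),(388,200),(333,407),(232,382)],(400,195),8),.048))
rep('griptop',plane('top',f([(338,208),(390,222),(377,318),(333,310)],(400,195),8),.092))
for z in (.010,.019):
  rep('base',plane('top',f([(165,140),(705,48),(747,270),(195,370)],(175,170),4.5),z))
  rep('baseS',plane('scene',f([(65,467),(238,588),(700,238)],(210,160),6),z))
rep('vial',plane('top',f([(563,122),(607,117),(632,238),(577,243)],(175,170),4.5),.026))
```

```text
[[457 213]
 [448 256]
 [418 248]
 [427 204]] 973 ((437.4764404296875, 230.10586547851562), (32.43111038208008, 46.423126220703125), 12.528807640075684)
slab top
[[ 554.7 -322.9   44. ]
 [ 532.8 -392.8   44. ]
 [ 433.4 -363.7   44. ]
 [ 453.5 -292.6   44. ]]
 mid [ 493.6 -343.    44. ] sides [73.2, 103.6, 73.9, 105.7] ang [-107.4, 163.7, 74.2, -16.7]
slab scene
[[ 432.7 -359.5   44. ]
 [ 455.7 -289.2   44. ]
 [ 555.8 -319.9   44. ]
 [ 533.  -389.9   44. ]]
 mid [ 494.3 -339.6   44. ] sides [73.9, 104.7, 73.7, 104.8] ang [71.9, -17.0, -108.1, 163.1]
guard top
[[ 526.4 -335.8   48. ]
 [ 516.5 -367.6   48. ]
 [ 459.4 -347.2   48. ]
 [ 467.3 -319.    48. ]]
 mid [ 492.4 -342.4   48. ] sides [33.3, 60.6, 29.2, 61.5] ang [-107.5, 160.3, 74.2, -15.9]
griptop
[[ 508.4 -338.5   92. ]
 [ 504.2 -352.5   92. ]
 [ 478.6 -346.8   92. ]
 [ 481.1 -334.9   92. ]]
 mid [ 493.1 -343.2   92. ] sides [14.7, 26.2, 12.2, 27.5] ang [-106.7, 167.4, 77.9, -7.5]
base
[[ 581.7  162.2   10. ]
 [ 621.5 -114.1   10. ]
 [ 506.6 -130.    10. ]
 [ 464.3  147.8   10. ]]
 mid [543.5  16.5  10. ] sides [279.1, 116.0, 280.9, 118.3] ang [-81.8, -172.1, 98.7, 7.0]
baseS
[[ 513.5 -129.4   10. ]
 [ 628.  -113.4   10. ]
 [ 576.4  217.6   10. ]]
 mid [572.6  -8.4  10. ] sides [115.5, 335.0, 352.6] ang [7.9, 98.9, -100.3]
base
[[ 579.9  160.9   19. ]
 [ 619.4 -113.1   19. ]
 [ 505.5 -128.9   19. ]
 [ 463.4  146.6   19. ]]
 mid [542.1  16.4  19. ] sides [276.9, 115.0, 278.7, 117.4] ang [-81.8, -172.1, 98.7, 7.0]
baseS
[[ 522.3 -134.1   19. ]
 [ 635.4 -118.3   19. ]
 [ 584.4  209.    19. ]]
 mid [580.7 -14.4  19. ] sides [114.2, 331.3, 348.7] ang [7.9, 98.9, -100.3]
vial
[[581.8 -39.6  26. ]
 [583.7 -61.7  26. ]
 [522.2 -71.7  26. ]
 [520.6 -44.4  26. ]]
 mid [552.1 -54.3  26. ] sides [22.2, 62.3, 27.4, 61.5] ang [-85.1, -170.7, 93.5, 4.5]
```

Call:
drive_tool --steps '[[[-40, 0, 0], 0], [[-40, 0, 0], 0], [[-40, 0, 0], 0], [[-40, 0, 0], 0], [[-40, 0, 0], 0], [[-40, 0, 0], 0], [[-14, -37, 0], 0], [[-14, -37, 0], 0]]' --jaw 0.7

```text
time: 0.77
tool_pos: [0.4329, 0.4958, 0.2279]
tcp_rot: [-0.463, -3.105, 0.006]
wrist_force: [0.2, -0.5, -0.1]
width: 0.698
```

Call:
drive_tool --steps '[[[-14, -37, 0], 0], [[-14, -37, 0], 0], [[-14, -37, 0], 0], [[-14, -37, 0], 0], [[-14, -37, 0], 0], [[-14, -37, 0], 0], [[-14, -37, 0], 0], [[-14, -37, 0], 0]]'

```text
time: 1.43
tool_pos: [0.4516, 0.1796, 0.2309]
tcp_rot: [-0.461, -3.107, 0.0]
wrist_force: [0.4, 0.4, 0.2]
width: 0.701
```

Call:
drive_tool --steps '[[[-14, -37, 0], 0], [[-14, -37, 0], 0], [[-14, -37, 0], 0], [[-14, -37, 0], 0], [[-14, -37, 0], 0], [[-14, -37, 0], 0], [[-14, -37, 0], 0], [[-14, -37, 0], 0]]'

```text
time: 2.1
tool_pos: [0.4727, -0.1362, 0.231]
tcp_rot: [-0.462, -3.107, -0.0]
wrist_force: [0.5, 1.0, 0.0]
width: 0.701
```

Call:
drive_tool --steps '[[[-14, -37, 0], 0], [[-14, -37, 0], 0], [[-14, -37, 0], 0], [[0, 0, 0], 0]]'

```text
time: 2.43
tool_pos: [0.4811, -0.2591, 0.2309]
tcp_rot: [0.469, 3.106, -0.005]
wrist_force: [0.1, 0.8, -0.3]
width: 0.7
```

```bash
cat >> h.py <<'E'
def st(tgt=None,yaw=None):
    s=bot.read_state(); M=R.from_rotvec(s['tcp_rot']).as_matrix(); p=np.array(s['tool_pos'])
    print('t',round(s['time'],2),'p',np.round(p*1000,1),'jaw yaw',round(float(np.degrees(np.arctan2(M[1,1],M[0,1]))),2),'z',np.round(M[:,2],3),'F',np.round(s['wrist_force'],2),'w',round(s['width'],3),'q',np.round(s['q'],2))
    if tgt is not None: print('tool delta mm',np.round(M.T@(np.array(tgt)-p)*1000,1))
    return s,M,p
E
python3 - <<'E'
from h import *
st([.4935,-.342,.054])
E
```

```text
t 2.43 p [ 481.1 -259.1  230.9] jaw yaw 72.83 z [-0.    -0.003 -1.   ] F [ 0.09  0.78 -0.26] w 0.7 q [-0.54  0.02  1.88 -0.    1.24 -1.81]
tool delta mm [-36.1 -75.  177.2]
```

Call:
drive_tool --steps '[[[-18, -37, 0], 0], [[-18, -37, 0], 0], [[0, 0, 25], 0], [[0, 0, 30], 0], [[0, 0, 30], 0], [[0, 0, 15], 0], [[0, 0, 0], 0], [[0, 0, 0], 0]]'

```text
time: 3.1
tool_pos: [0.4933, -0.3329, 0.1298]
tcp_rot: [-0.461, -3.104, -0.003]
wrist_force: [-0.7, 0.5, 1.2]
width: 0.699
```

Run:
```python
from h import *
st([.4935,-.342,.054])
b=bot.read_camera('scene')[:,:,::-1];a=bot.read_camera('top')[:,:,::-1]
x=cv2.resize(b[200:300,100:200],(0,0),fx=4,fy=4,interpolation=cv2.INTER_CUBIC)
y=cv2.resize(a[180:280,390:490],(0,0),fx=4,fy=4,interpolation=cv2.INTER_CUBIC)
cv2.imwrite('pics/a1.png',np.hstack([x,y]))
```

```text
t 3.1 p [ 493.3 -332.9  129.8] jaw yaw 73.12 z [-0.003  0.002 -1.   ] F [-0.68  0.55  1.17] w 0.699 q [-0.64  0.2   1.88  0.    1.07 -1.91]
tool delta mm [-3.  -8.7 75.8]
```

View pics/a1.png

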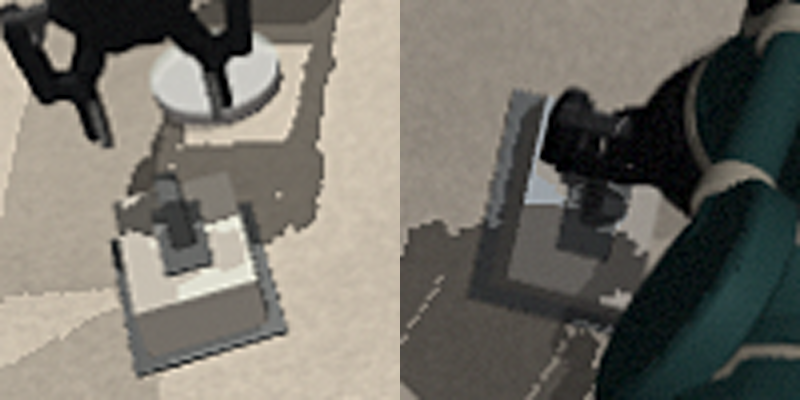

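Call:
drive_tool --steps '[[[-3, -9, 0], 0], [[0, 0, 25], 0], [[0, 0, 25], 0], [[0, 0, 15], 0], [[0, 0, 0], 0], [[0, 0, 0], 0]]'

```text
time: 3.7
tool_pos: [0.4947, -0.3441, 0.0668]
tcp_rot: [0.461, 3.107, -0.0]
wrist_force: [0.8, 0.2, 0.4]
width: 0.7
```

Run:
```python
from h import *
st([.4935,-.342,.054])
b=bot.read_camera('scene')[:,:,::-1]
x=cv2.resize(b[200:300,100:200],(0,0),fx=6,fy=6,interpolation=cv2.INTER_CUBIC)
cv2.imwrite('pics/a2.png',x)
```

```text
t 3.7 p [ 494.7 -344.1   66.8] jaw yaw 73.11 z [ 0. -0. -1.] F [0.77 0.2  0.42] w 0.7 q [-0.65  0.28  1.91 -0.    0.95 -1.92]
tool delta mm [ 1.8  1.6 12.8]
```

View pics/a2.png

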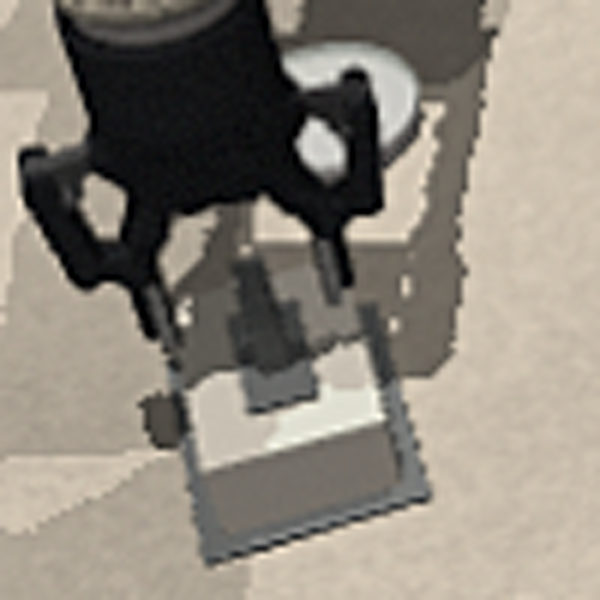

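The fingers at (160,330) and (340,270) straddle the grip at (265,310). I'll go down and close.

Call:
drive_tool --steps '[[[2, 1.5, 6], 0], [[0, 0, 6], 0], [[0, 0, 0], 0], [[0, 0, 0], 0]]'

```text
time: 4.08
tool_pos: [0.493, -0.3414, 0.0543]
tcp_rot: [-0.461, -3.107, -0.0]
wrist_force: [-0.4, 0.1, -1.7]
width: 0.705
```

Call:
drive_tool --steps '[[[0, 0, 0], 0], [[0, 0, 0], 0], [[0, 0, 0], 0], [[0, 0, 0], 0], [[0, 0, 0], 0], [[0, 0, 0], 0], [[0, 0, 0], 0], [[0, 0, 0], 0]]' --jaw 0 --force 70

```text
time: 4.75
tool_pos: [0.4933, -0.3417, 0.0546]
tcp_rot: [0.461, 3.107, -0.001]
wrist_force: [0.5, -0.1, 2.0]
width: 0.153
```

Run:
```python
from h import *
st([.4935,-.342,.054])
```

```text
t 4.75 p [ 493.3 -341.7   54.6] jaw yaw 73.11 z [ 0.001 -0.    -1.   ] F [ 0.53 -0.06  2.04] w 0.153 q [-0.65  0.29  1.92  0.    0.93 -1.92]
tool delta mm [-0.2 -0.2  0.6]
```

Call:
drive_tool --steps '[[[0, 0, -5], 0], [[0, 0, -15], 0], [[0, 0, -20], 0], [[0, 0, -25], 0], [[0, 0, -20], 0], [[0, 0, -5], 0], [[0, 0, 0], 0], [[0, 0, 0], 0]]'

```text
time: 5.42
tool_pos: [0.4926, -0.3412, 0.1436]
tcp_rot: [-0.461, -3.107, -0.001]
wrist_force: [-0.3, -0.0, -0.5]
width: 0.156
```

Run:
```python
from h import *
s,M,p=st()
b=bot.read_camera('scene')[:,:,::-1]
x=cv2.resize(b[180:280,90:190],(0,0),fx=6,fy=6,interpolation=cv2.INTER_CUBIC)
cv2.imwrite('pics/a3.png',x)
# expected blade tip corners & guard in crop px
for d in (-18,18):
    P=p+M@np.array([d/1e3,0,.0446]); u=proj('scene',P)[0]; print('tip corner px in crop',(u-[90,180]+.5)*6-.5)
# reader frame from averages
```

```text
t 5.42 p [ 492.6 -341.2  143.6] jaw yaw 73.11 z [-0.001  0.    -1.   ] F [-0.26 -0.02 -0.54] w 0.156 q [-0.65  0.19  1.86 -0.    1.09 -1.92]
tip corner px in crop [307.76553403 413.53364942]
tip corner px in crop [295.06817258 357.07258641]
```

View pics/a3.png

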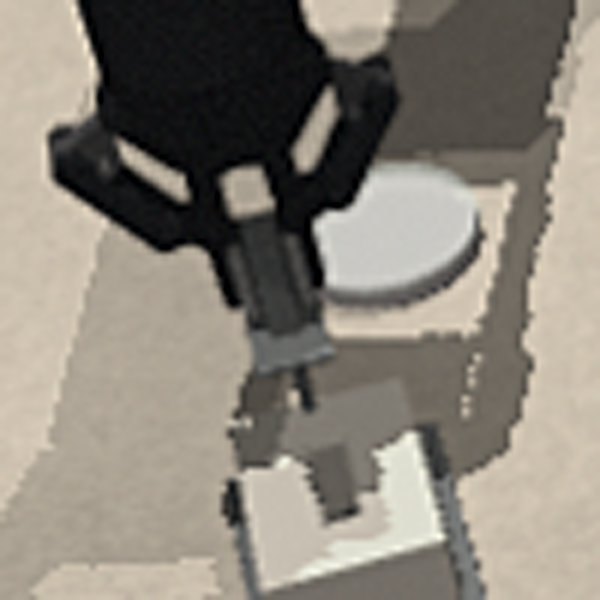

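Run:
```python
from h import *
f=lambda p,o,s:[((u+.5)/s-.5+o[0],(v+.5)/s-.5+o[1]) for u,v in p]
U=plane('top',f([(300,166),(700,95)],(175,170),4.5),.019)
L=plane('top',f([(300,308),(735,232)],(175,170),4.5),.019)
B1=plane('top',f([(165,140),(705,48)],(175,170),4.5),.008)
B2=plane('top',f([(195,370),(747,270)],(175,170),4.5),.008)
ang=[]
for n,q in (('U',U),('L',L),('B1',B1),('B2',B2)):
    d=q[0]-q[1]; ang.append(np.degrees(np.arctan2(d[1],d[0]))); print(n,np.round(q[:,:2]*1e3,1),ang[-1])
a=np.radians(np.mean(ang)); u=np.array([np.cos(a),np.sin(a)]); l=np.array([-u[1],u[0]])
for n,q in (('U',U),('L',L),('B1',B1),('B2',B2)): print(n,'lat',np.round(q[:,:2]@l*1e3,1))
end=plane('top',f([(705,48),(747,270)],(175,170),4.5),.005)[:,:2]@u
lip=plane('top',f([(708,95),(735,230)],(175,170),4.5),.018)[:,:2]@u
print('yaw',np.degrees(a),'u',u,'end along',end,'lip',lip)
v=plane('top',f([(563,122),(607,117),(632,238),(577,243)],(175,170),4.5),.026).mean(0)[:2]
vs=plane('scene',f([(190,385),(300,455),(312,420),(213,362)],(210,160),6),.026)
print('vial',v@u,v@l, vs[:,:2]@u)
pl=plane('top',f([(292,232),(335,165),(365,280),(350,288)],(175,170),4.5),.026)[:,:2]; print('plunger/catch along',pl@u)
```

```text
U [[ 564.6   92.8]
 [ 595.1 -109.5]] 98.58087741717002
L [[ 492.9   93.9]
 [ 524.8 -123.8]] 98.31364849777296
B1 [[ 582.1  162.5]
 [ 622.  -114.3]] 98.19328877210319
B2 [[ 464.5  148. ]
 [ 506.9 -130.2]] 98.66966663644152
U lat [-572.1 -572.6]
L lat [-501.4 -500.9]
B1 lat [-599.7 -598.5]
B2 lat [-481.2 -482.3]
yaw 98.43937033087194 u [-0.14676276  0.98917172] end along [-0.20472559 -0.20361058] lip [-0.19973715 -0.19982181]
vial -0.13476648741943226 -0.5381356496403772 [-0.1364355  -0.1364592  -0.11564243 -0.11755499]
plunger/catch along [ 0.01786321 -0.00871072 -0.01385842 -0.00589299]
```

Call:
drive_tool --steps '[[[1, 20, 0], 0], [[2, 35, 0], 0], [[2, 38, 0], 0], [[2, 38, 0], 0], [[2, 38, 0], 0], [[2, 38, 0], 0], [[2, 37, 0], 0], [[2, 25, 0], 0]]'

```text
time: 6.13
tool_pos: [0.5557, -0.0764, 0.142]
tcp_rot: [-0.459, -3.104, -0.002]
wrist_force: [0.8, -0.2, -0.7]
width: 0.15
```

Call:
drive_tool --steps '[[[0, 0, 0], -4.3], [[0, 0, 0], -6], [[0, 0, 0], -6], [[0, 0, 0], -6], [[0, 0, 0], -3], [[0, 0, 0], 0], [[0, 0, 0], 0]]'

```text
time: 6.72
tool_pos: [0.5556, -0.0795, 0.1424]
tcp_rot: [0.227, -3.13, -0.001]
wrist_force: [0.6, 1.1, -0.7]
width: 0.153
```

Run:
```python
from h import *
s,M,p=st([.5562,-.0793,.0606])
for n,(x0,y0) in (('scene',(200,150)),('top',(230,150))):
    b=bot.read_camera(n)[:,:,::-1]
    cv2.imwrite(f'pics/b_{n}.png',cv2.resize(b[y0:y0+110,x0:x0+150],(0,0),fx=5,fy=5,interpolation=cv2.INTER_CUBIC))
```

```text
t 6.72 p [555.6 -79.5 142.4] jaw yaw 98.31 z [-0.003  0.001 -1.   ] F [ 0.63  1.11 -0.69] w 0.153 q [-0.19  0.13  1.94 -0.    1.08 -1.9 ]
tool delta mm [-0.9  0.  81.8]
```

View pics/b_scene.png

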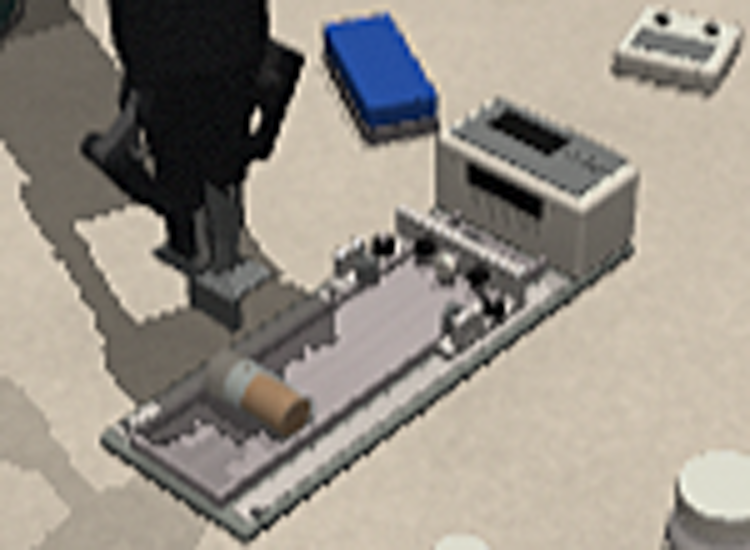

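View pics/b_top.png

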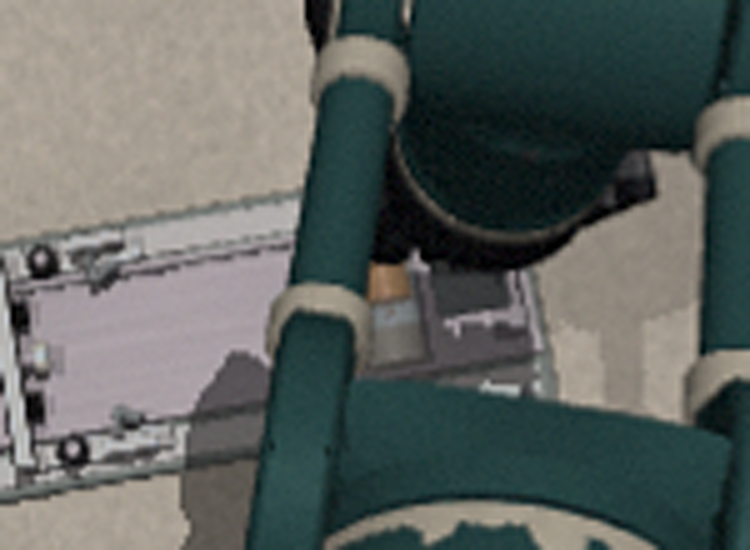

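The guard is at (470,285) in the top view, behind the vial at (395,315), and it is centred in the track. I'll lower it part way and look again.

Call:
drive_tool --steps '[[[0, -3, 15], 0], [[0, 0, 20], 0], [[0, 0, 15], 0], [[0, 0, 5], 0], [[0, 0, 0], 0], [[0, 0, 0], 0]]'

```text
time: 7.32
tool_pos: [0.5573, -0.0827, 0.0893]
tcp_rot: [0.229, -3.133, -0.0]
wrist_force: [-1.4, -0.3, 0.1]
width: 0.154
```

Run:
```python
from h import *
s,M,p=st([.5562,-.0793,.0606])
for n,(x0,y0) in (('scene',(200,180)),('top',(290,170))):
    b=bot.read_camera(n)[:,:,::-1]
    cv2.imwrite(f'pics/c_{n}.png',cv2.resize(b[y0:y0+80,x0:x0+100],(0,0),fx=6,fy=6,interpolation=cv2.INTER_CUBIC))
```

```text
t 7.32 p [557.3 -82.7  89.3] jaw yaw 98.38 z [-0.  0. -1.] F [-1.4  -0.29  0.06] w 0.154 q [-0.19  0.19  1.98  0.    0.98 -1.91]
tool delta mm [ 0.5  3.5 28.7]
```

View pics/c_scene.png

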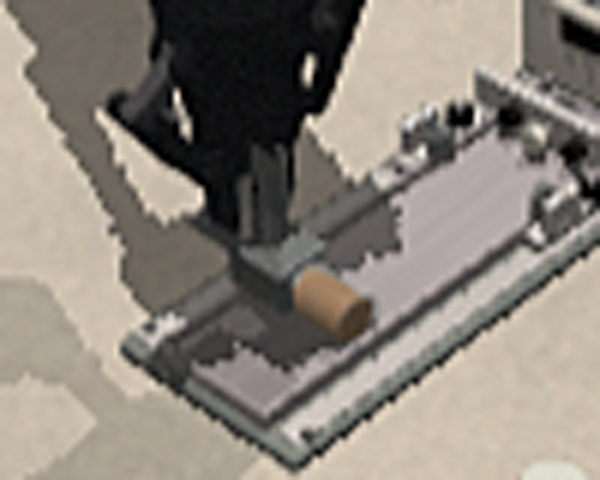

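View pics/c_top.png

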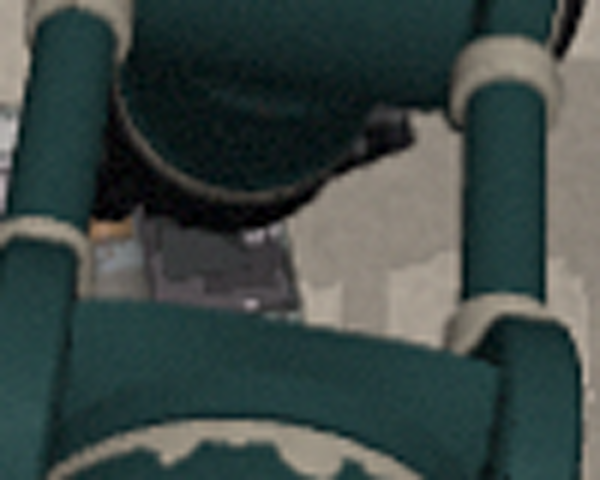

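Call:
drive_tool --steps '[[[0, 0, 10], 0], [[0, 0, 10], 0], [[0, 0, 6], 0], [[0, 0, 2], 0], [[0, 0, 0], 0], [[0, 0, 0], 0]]'

```text
time: 7.92
tool_pos: [0.557, -0.0827, 0.0608]
tcp_rot: [0.23, -3.132, -0.0]
wrist_force: [-0.3, -0.0, 0.1]
width: 0.153
```

```bash
cat >> h.py <<'E'
U=np.array([-.14676,.98917]);L=np.array([-.98917,-.14676])
def rd():
    s,M,p=st(); F=np.array(s['wrist_force'])
    print('along',round(float(p[:2]@U)*1e3,1),'lat',round(float(p[:2]@L)*1e3,1),'z',round(p[2]*1e3,1),'Fx(reader)',round(float(F[:2]@U),2))
E
python3 - <<'E'
from h import *
rd()
E
```

```text
t 7.92 p [557.  -82.7  60.8] jaw yaw 98.41 z [-0.001  0.    -1.   ] F [-0.29 -0.05  0.08] w 0.153 q [-0.19  0.22  2.   -0.    0.92 -1.91]
along -163.5 lat -538.8 z 60.8 Fx(reader) -0.0
```

Call:
drive_tool --steps '[[[0, 2, 0], 0], [[0, 3, 0], 0], [[0, 3, 0], 0], [[0, 3, 0], 0], [[0, 3, 0], 0], [[0, 4, 0], 0], [[0, 4, 0], 0], [[0, 4, 0], 0]]'

```text
time: 8.58
tool_pos: [0.5534, -0.0565, 0.0613]
tcp_rot: [-0.23, 3.133, 0.0]
wrist_force: [0.4, -0.1, -0.8]
width: 0.157
```

Call:
drive_tool --steps '[[[0, 4, 0], 0], [[0, 4, 0], 0], [[0, 4, 0], 0], [[0, 4, 0], 0], [[0, 4, 0], 0], [[0, 4, 0], 0], [[0, 4, 0], 0], [[0, 4, 0], 0]]'

```text
time: 9.25
tool_pos: [0.5488, -0.0249, 0.0613]
tcp_rot: [-0.23, 3.133, -0.0]
wrist_force: [0.4, -0.3, -0.9]
width: 0.158
```

Run:
```python
from h import *
rd()
b=bot.read_camera('scene')[:,:,::-1]; x0,y0=220,160
cv2.imwrite(f'pics/d.png',cv2.resize(b[y0:y0+90,x0:x0+120],(0,0),fx=6,fy=6,interpolation=cv2.INTER_CUBIC))
```

```text
t 9.25 p [548.8 -24.9  61.3] jaw yaw 98.41 z [ 0. -0. -1.] F [ 0.36 -0.29 -0.91] w 0.158 q [-0.09  0.2   2.03 -0.    0.92 -1.81]
along -105.2 lat -539.2 z 61.3 Fx(reader) -0.34
```

View pics/d.png

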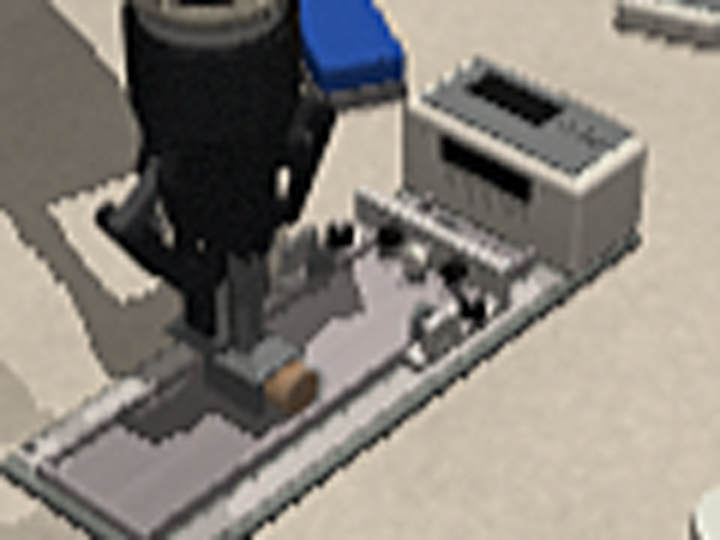

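The vial (290,385) rolls ahead of the blade as planned, so I'll continue.

Call:
drive_tool --steps '[[[0, 3, 0], 0], [[0, 4, 0], 0], [[0, 4, 0], 0], [[0, 4, 0], 0], [[0, 4, 0], 0], [[0, 4, 0], 0], [[0, 4, 0], 0], [[0, 4, 0], 0]]'

```text
time: 9.97
tool_pos: [0.5442, 0.0058, 0.0613]
tcp_rot: [0.23, -3.133, 0.0]
wrist_force: [-0.4, 0.1, -0.6]
width: 0.151
```

Call:
drive_tool --steps '[[[0, 3, 0], 0], [[0, 2, 0], 0], [[0, 2, 0], 0], [[0, 2, 0], 0], [[0, 2, 0], 0], [[0, 2, 0], 0], [[0, 1, 0], 0], [[0, 0, 0], 0]]'

```text
time: 10.63
tool_pos: [0.5422, 0.0194, 0.0613]
tcp_rot: [0.231, -3.133, -0.0]
wrist_force: [0.3, 0.2, -0.0]
width: 0.155
```

Run:
```python
from h import *
rd()
b=bot.read_camera('scene')[:,:,::-1]; x0,y0=220,160
cv2.imwrite(f'pics/d2.png',cv2.resize(b[y0:y0+90,x0:x0+120],(0,0),fx=6,fy=6,interpolation=cv2.INTER_CUBIC))
```

```text
t 10.63 p [542.2  19.4  61.3] jaw yaw 98.42 z [-0.  0. -1.] F [ 0.3   0.16 -0.03] w 0.155 q [-0.01  0.18  2.04  0.    0.92 -1.73]
along -60.4 lat -539.2 z 61.3 Fx(reader) 0.11
```

View pics/d2.png

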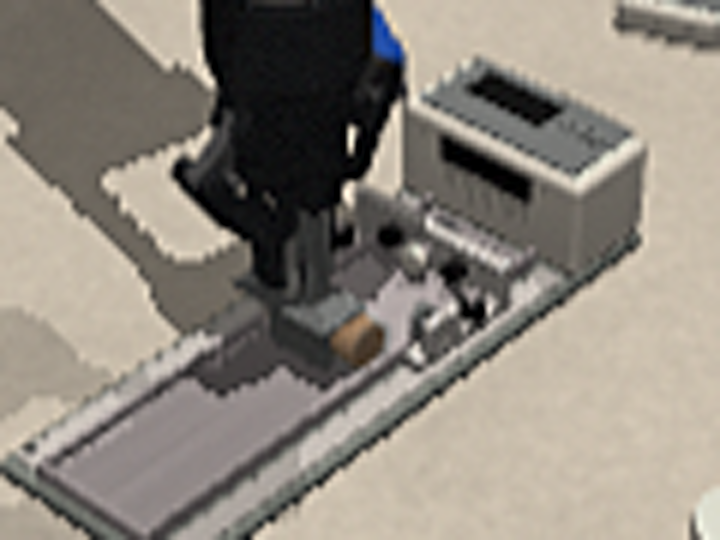

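Call:
drive_tool --steps '[[[0, 1, 0], 0], [[0, 1.5, 0], 0], [[0, 1.5, 0], 0], [[0, 1.5, 0], 0], [[0, 1.5, 0], 0], [[0, 1.5, 0], 0], [[0, 1.5, 0], 0], [[0, 0, 0], 0]]'

```text
time: 11.35
tool_pos: [0.5407, 0.0294, 0.0613]
tcp_rot: [0.231, -3.133, -0.0]
wrist_force: [0.2, 0.0, -0.1]
width: 0.151
```

Call:
drive_tool --steps '[[[0, 1, 0], 0], [[0, 1.5, 0], 0], [[0, 1.5, 0], 0], [[0, 1.5, 0], 0], [[0, 1.5, 0], 0], [[0, 1.5, 0], 0], [[0, 1.5, 0], 0], [[0, 0, 0], 0]]'

```text
time: 12.02
tool_pos: [0.5395, 0.0389, 0.0614]
tcp_rot: [-0.231, 3.133, -0.001]
wrist_force: [-0.0, -1.9, 1.1]
width: 0.154
```

Call:
drive_tool --steps '[[[0, 1, 0], 0], [[0, 1, 0], 0], [[0, 1, 0], 0], [[0, 1, 0], 0], [[0, 1, 0], 0], [[0, 1, 0], 0], [[0, 0, 0], 0]]'

```text
time: 12.6
tool_pos: [0.5385, 0.0453, 0.0613]
tcp_rot: [-0.23, 3.133, 0.001]
wrist_force: [-0.2, -1.5, 0.4]
width: 0.152
```

Run:
```python
from h import *
rd()
b=bot.read_camera('scene')[:,:,::-1]; x0,y0=240,160
cv2.imwrite(f'pics/d3.png',cv2.resize(b[y0:y0+75,x0:x0+100],(0,0),fx=7,fy=7,interpolation=cv2.INTER_CUBIC))
```

```text
t 12.6 p [538.5  45.3  61.3] jaw yaw 98.41 z [ 0.  0. -1.] F [-0.21 -1.46  0.38] w 0.152 q [ 0.04  0.18  2.05  0.    0.91 -1.68]
along -34.2 lat -539.3 z 61.3 Fx(reader) -1.41
```

View pics/d3.png

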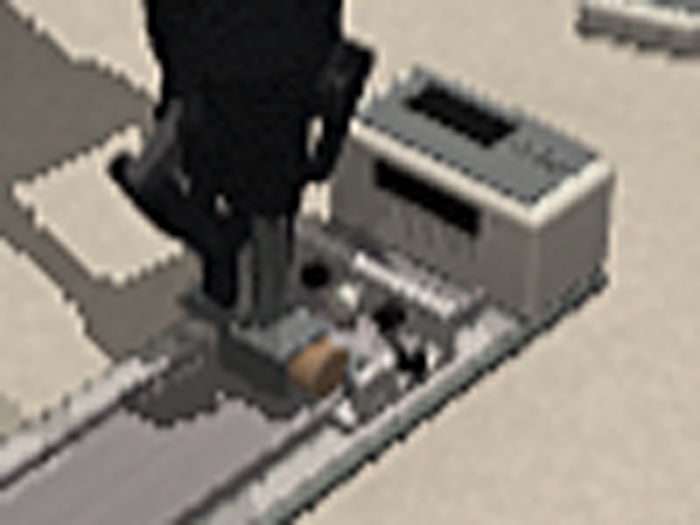

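The force is starting to rise on the ramps. I'll use short calls from here.

Call:
drive_tool --steps '[[[0, 1, 0], 0], [[0, 1, 0], 0], [[0, 1, 0], 0], [[0, 1, 0], 0], [[0, 0, 0], 0]]'

```text
time: 13.07
tool_pos: [0.5377, 0.0491, 0.0612]
tcp_rot: [0.23, -3.133, -0.0]
wrist_force: [0.3, -1.1, 0.3]
width: 0.153
```

Call:
drive_tool --steps '[[[0, 1, 0], 0], [[0, 1, 0], 0], [[0, 1, 0], 0], [[0, 1, 0], 0], [[0, 0, 0], 0]]'

```text
time: 13.48
tool_pos: [0.5372, 0.0531, 0.0613]
tcp_rot: [0.23, -3.133, -0.0]
wrist_force: [-0.3, -0.5, 0.4]
width: 0.156
```

Call:
drive_tool --steps '[[[0, 1, 0], 0], [[0, 1, 0], 0], [[0, 1, 0], 0], [[0, 1, 0], 0], [[0, 0, 0], 0]]'

```text
time: 13.9
tool_pos: [0.5366, 0.057, 0.0613]
tcp_rot: [0.23, -3.133, -0.0]
wrist_force: [0.7, -1.1, -0.4]
width: 0.15
```

Run:
```python
from h import *
rd()
```

```text
t 13.9 p [536.6  57.   61.3] jaw yaw 98.41 z [-0.  0. -1.] F [ 0.67 -1.1  -0.44] w 0.15 q [ 0.06  0.18  2.05  0.    0.91 -1.66]
along -22.3 lat -539.2 z 61.3 Fx(reader) -1.18
```

Call:
drive_tool --steps '[[[0, 1, 0], 0], [[0, 1, 0], 0], [[0, 1, 0], 0], [[0, 0, 0], 0]]'

```text
time: 14.23
tool_pos: [0.5362, 0.06, 0.0613]
tcp_rot: [0.23, -3.133, -0.0]
wrist_force: [0.1, -1.6, -0.5]
width: 0.151
```

Call:
drive_tool --steps '[[[0, 1, 0], 0], [[0, 1, 0], 0], [[0, 0, 0], 0]]'

```text
time: 14.48
tool_pos: [0.5359, 0.0619, 0.0613]
tcp_rot: [0.23, -3.133, -0.0]
wrist_force: [0.0, -1.1, -1.2]
width: 0.153
```

Call:
drive_tool --steps '[[[0, 1, 0], 0], [[0, 1, 0], 0], [[0, 0, 0], 0]]'

```text
time: 14.73
tool_pos: [0.5356, 0.0639, 0.0613]
tcp_rot: [-0.23, 3.133, 0.0]
wrist_force: [1.0, -2.2, -0.1]
width: 0.153
```

Run:
```python
from h import *
rd()
b=bot.read_camera('scene')[:,:,::-1]; x0,y0=240,160
cv2.imwrite(f'pics/d4.png',cv2.resize(b[y0:y0+75,x0:x0+100],(0,0),fx=7,fy=7,interpolation=cv2.INTER_CUBIC))
```

```text
t 14.73 p [535.6  63.9  61.3] jaw yaw 98.41 z [ 0.  0. -1.] F [ 0.97 -2.16 -0.1 ] w 0.153 q [ 0.07  0.18  2.05  0.    0.91 -1.65]
along -15.4 lat -539.2 z 61.3 Fx(reader) -2.28
```

View pics/d4.png

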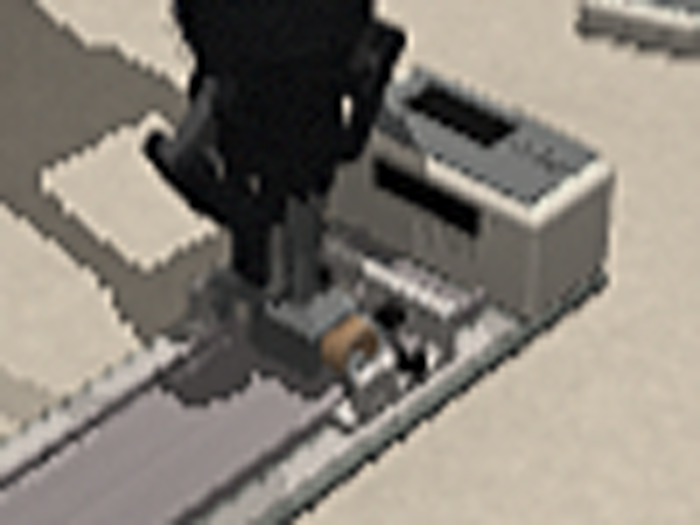

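Call:
drive_tool --steps '[[[0, 1, 0], 0], [[0, 1, 0], 0], [[0, 0, 0], 0]]'

```text
time: 15.03
tool_pos: [0.5353, 0.0658, 0.0613]
tcp_rot: [0.23, -3.133, -0.0]
wrist_force: [-0.3, -1.4, -0.5]
width: 0.159
```

Call:
drive_tool --steps '[[[0, 1, 0], 0], [[0, 0, 0], 0]]'

```text
time: 15.2
tool_pos: [0.5352, 0.0668, 0.0613]
tcp_rot: [0.23, -3.133, -0.0]
wrist_force: [0.3, -1.3, 0.2]
width: 0.154
```

Call:
drive_tool --steps '[[[0, 1, 0], 0], [[0, 0, 0], 0]]'

```text
time: 15.37
tool_pos: [0.5351, 0.0676, 0.0613]
tcp_rot: [-0.231, 3.133, -0.0]
wrist_force: [0.5, -2.1, 0.1]
width: 0.159
```

Call:
drive_tool --steps '[[[0, 1, 0], 0], [[0, 0, 0], 0]]'

```text
time: 15.53
tool_pos: [0.535, 0.0686, 0.0613]
tcp_rot: [-0.23, 3.133, -0.0]
wrist_force: [1.3, -2.3, 0.4]
width: 0.154
```

Run:
```python
from h import *
rd()
```

```text
t 15.53 p [535.   68.6  61.3] jaw yaw 98.41 z [ 0. -0. -1.] F [ 1.35 -2.33  0.38] w 0.154 q [ 0.08  0.18  2.05 -0.    0.91 -1.64]
along -10.7 lat -539.2 z 61.3 Fx(reader) -2.5
```

Call:
drive_tool --steps '[[[0, 1, 0], 0], [[0, 0, 0], 0]]'

```text
time: 15.7
tool_pos: [0.5348, 0.0695, 0.0613]
tcp_rot: [-0.231, 3.133, -0.001]
wrist_force: [0.4, -2.9, 0.8]
width: 0.151
```

Call:
drive_tool --steps '[[[0, 1, 0], 0], [[0, 0, 0], 0]]'

```text
time: 15.87
tool_pos: [0.5347, 0.0706, 0.0613]
tcp_rot: [-0.231, 3.133, -0.0]
wrist_force: [1.0, -4.1, 1.9]
width: 0.153
```

Call:
drive_tool --steps '[[[0, 1, 0], 0], [[0, 0, 0], 0], [[0, 0, 0], 0]]'

```text
time: 16.12
tool_pos: [0.5345, 0.0717, 0.0613]
tcp_rot: [0.23, -3.133, -0.0]
wrist_force: [0.1, -3.8, 1.1]
width: 0.153
```

Run:
```python
from h import *
rd()
b=bot.read_camera('scene')[:,:,::-1]; x0,y0=265,165
cv2.imwrite(f'pics/d5.png',cv2.resize(b[y0:y0+60,x0:x0+70],(0,0),fx=9,fy=9,interpolation=cv2.INTER_CUBIC))
```

```text
t 16.12 p [534.5  71.7  61.3] jaw yaw 98.41 z [-0.  0. -1.] F [ 0.13 -3.76  1.12] w 0.153 q [ 0.09  0.18  2.05  0.    0.91 -1.63]
along -7.5 lat -539.2 z 61.3 Fx(reader) -3.73
```

View pics/d5.png

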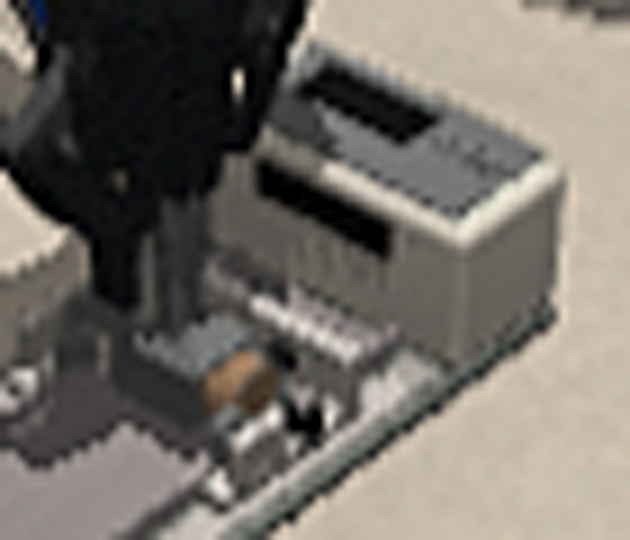

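Call:
drive_tool --steps '[[[0, 1, 0], 0], [[0, 0, 0], 0]]'

```text
time: 16.33
tool_pos: [0.5343, 0.0727, 0.0613]
tcp_rot: [0.23, -3.133, -0.0]
wrist_force: [-0.0, -2.6, 0.5]
width: 0.158
```

Call:
drive_tool --steps '[[[0, 1, 0], 0], [[0, 0, 0], 0]]'

```text
time: 16.5
tool_pos: [0.5342, 0.0736, 0.0613]
tcp_rot: [-0.231, 3.133, -0.0]
wrist_force: [-0.2, -3.3, 1.4]
width: 0.156
```

Call:
drive_tool --steps '[[[0, 1, 0], 0], [[0, 0, 0], 0]]'

```text
time: 16.67
tool_pos: [0.5341, 0.0744, 0.0613]
tcp_rot: [-0.231, 3.133, -0.001]
wrist_force: [0.5, -4.6, 0.9]
width: 0.154
```

Call:
drive_tool --steps '[[[0, 0.5, 0], 0], [[0, 0, 0], 0]]'

```text
time: 16.83
tool_pos: [0.5341, 0.0746, 0.0613]
tcp_rot: [-0.231, 3.133, -0.002]
wrist_force: [0.7, -5.4, 0.5]
width: 0.153
```

Call:
drive_tool --steps '[[[0, 0.5, 0], 0], [[0, 0, 0], 0]]'

```text
time: 17.0
tool_pos: [0.534, 0.0749, 0.0613]
tcp_rot: [-0.231, 3.133, -0.002]
wrist_force: [1.4, -7.0, 1.3]
width: 0.154
```

Call:
drive_tool --steps '[[[0, 0.5, 0], 0], [[0, 0, 0], 0]]'

```text
time: 17.17
tool_pos: [0.534, 0.0752, 0.0614]
tcp_rot: [-0.231, 3.133, -0.003]
wrist_force: [1.8, -8.0, -0.2]
width: 0.154
```

Call:
drive_tool --steps '[[[0, 0.5, 0], 0], [[0, 0, 0], 0], [[0, 0, 0], 0]]'

```text
time: 17.42
tool_pos: [0.534, 0.0755, 0.0613]
tcp_rot: [-0.231, 3.133, -0.003]
wrist_force: [1.5, -8.0, 1.7]
width: 0.156
```

Run:
```python
from h import *
rd()
b=bot.read_camera('scene')[:,:,::-1]; x0,y0=265,165
cv2.imwrite(f'pics/d6.png',cv2.resize(b[y0:y0+60,x0:x0+70],(0,0),fx=9,fy=9,interpolation=cv2.INTER_CUBIC))
```

```text
t 17.42 p [534.   75.5  61.3] jaw yaw 98.45 z [ 0.    -0.002 -1.   ] F [ 1.54 -8.02  1.67] w 0.156 q [ 0.1   0.18  2.05 -0.    0.91 -1.62]
along -3.7 lat -539.3 z 61.3 Fx(reader) -8.16
```

View pics/d6.png

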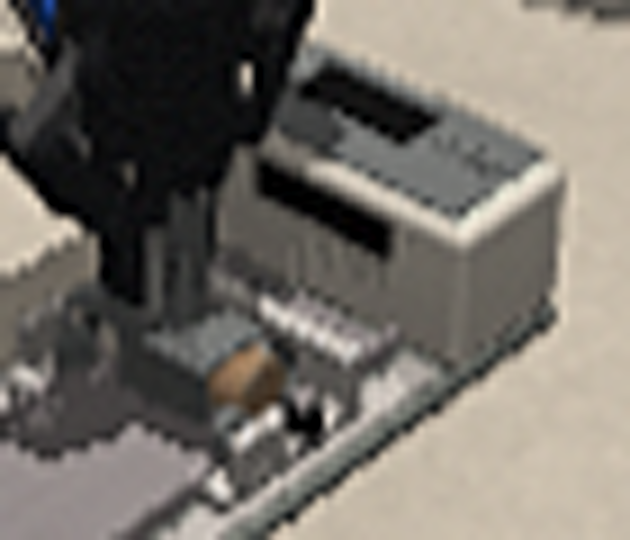

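The force dipped from 4.1 N to 2.6 N as the catches snapped, then rose steeply on the buffers to 8 N. I'll add one slight push and then retract slowly, watching whether the force dies early (latched) or follows the blade back.

Call:
drive_tool --steps '[[[0, 0.5, 0], 0], [[0, 0, 0], 0], [[0, 0, 0], 0], [[0, 0, 0], 0]]'

```text
time: 17.8
tool_pos: [0.5339, 0.0758, 0.0614]
tcp_rot: [-0.232, 3.133, -0.004]
wrist_force: [0.7, -8.4, 0.2]
width: 0.152
```

Call:
drive_tool --steps '[[[0, -1, 0], 0], [[0, -1, 0], 0], [[0, 0, 0], 0], [[0, 0, 0], 0]]'

```text
time: 18.13
tool_pos: [0.534, 0.0748, 0.0613]
tcp_rot: [-0.231, 3.133, -0.001]
wrist_force: [1.1, -5.4, 0.5]
width: 0.156
```

Call:
drive_tool --steps '[[[0, -1, 0], 0], [[0, -1, 0], 0], [[0, 0, 0], 0], [[0, 0, 0], 0]]'

```text
time: 18.47
tool_pos: [0.5342, 0.0735, 0.0612]
tcp_rot: [0.23, -3.133, -0.001]
wrist_force: [0.8, -1.4, -1.1]
width: 0.16
```

Call:
drive_tool --steps '[[[0, -1, 0], 0], [[0, -1, 0], 0], [[0, 0, 0], 0], [[0, 0, 0], 0]]'

```text
time: 18.8
tool_pos: [0.5345, 0.0713, 0.0612]
tcp_rot: [0.23, -3.133, -0.001]
wrist_force: [-0.6, -0.6, -0.4]
width: 0.157
```

Call:
drive_tool --steps '[[[0, -1, 0], 0], [[0, -1, 0], 0], [[0, 0, 0], 0], [[0, 0, 0], 0]]'

```text
time: 19.13
tool_pos: [0.5347, 0.0692, 0.0612]
tcp_rot: [0.23, -3.133, -0.0]
wrist_force: [0.4, 0.7, -0.4]
width: 0.154
```

Run:
```python
from h import *
rd()
b=bot.read_camera('scene')[:,:,::-1]; x0,y0=265,165
cv2.imwrite(f'pics/d7.png',cv2.resize(b[y0:y0+60,x0:x0+70],(0,0),fx=9,fy=9,interpolation=cv2.INTER_CUBIC))
```

```text
t 19.13 p [534.7  69.2  61.2] jaw yaw 98.4 z [-0.  0. -1.] F [ 0.4   0.74 -0.41] w 0.154 q [ 0.08  0.18  2.05  0.    0.91 -1.64]
along -10.0 lat -539.0 z 61.2 Fx(reader) 0.67
```

View pics/d7.png

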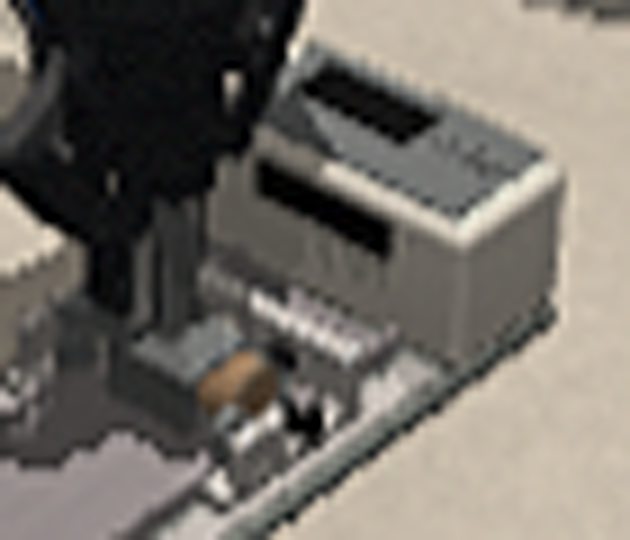

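Call:
drive_tool --steps '[[[0, -2, 0], 0], [[0, -4, 0], 0], [[0, -5, 0], 0], [[0, -6, 0], 0], [[0, -6, 0], 0], [[0, -5, 0], 0], [[0, -2, 0], 0], [[0, 0, 0], 0]]'

```text
time: 19.85
tool_pos: [0.5394, 0.0387, 0.0613]
tcp_rot: [-0.229, 3.133, -0.0]
wrist_force: [0.9, 0.6, -1.2]
width: 0.153
```

Run:
```python
from h import *
rd()
b=bot.read_camera('scene')[:,:,::-1]; x0,y0=265,165
cv2.imwrite(f'pics/d8.png',cv2.resize(b[y0:y0+60,x0:x0+70],(0,0),fx=9,fy=9,interpolation=cv2.INTER_CUBIC))
b=bot.read_camera('top')[:,:,::-1]; x0,y0=200,170
cv2.imwrite(f'pics/d8t.png',cv2.resize(b[y0:y0+80,x0:x0+100],(0,0),fx=7,fy=7,interpolation=cv2.INTER_CUBIC))
```

```text
t 19.85 p [539.4  38.7  61.3] jaw yaw 98.35 z [ 0. -0. -1.] F [ 0.87  0.56 -1.21] w 0.153 q [ 0.03  0.18  2.05 -0.    0.91 -1.69]
along -40.8 lat -539.2 z 61.3 Fx(reader) 0.42
```

View pics/d8.png

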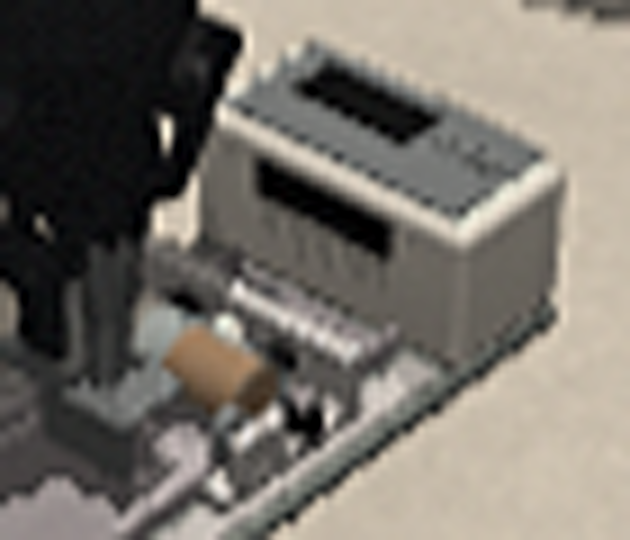

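View pics/d8t.png

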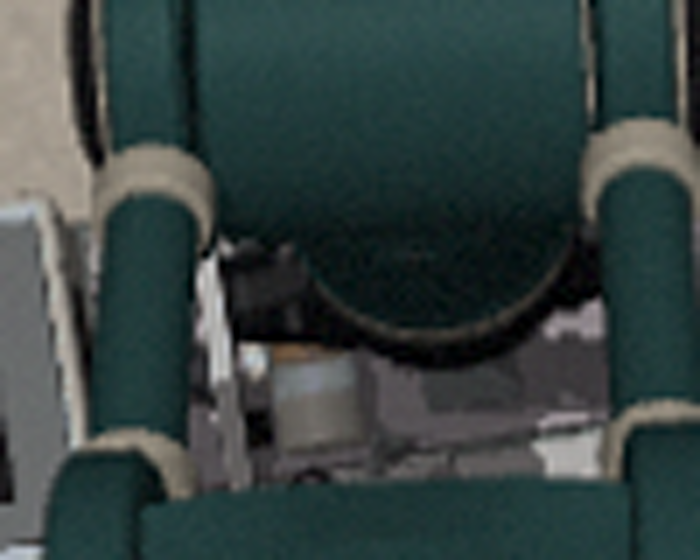

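The vial stayed in the bay after the blade left. I'll lift the paddle clear and check the catches with a free view.

Call:
drive_tool --steps '[[[0, -3, -3], 0], [[0, -10, -10], 0], [[0, -15, -20], 0], [[0, -25, -25], 0], [[0, -30, -20], 0], [[0, -35, -6], 0], [[0, -35, 0], 0], [[0, -35, 0], 0]]'

```text
time: 20.62
tool_pos: [0.5679, -0.1489, 0.148]
tcp_rot: [-0.231, 3.129, -0.003]
wrist_force: [0.1, -0.2, -0.8]
width: 0.156
```

Call:
drive_tool --steps '[[[0, -25, 0], 0], [[0, -10, 0], 0], [[0, 0, 0], 0]]'

```text
time: 20.87
tool_pos: [0.5722, -0.1839, 0.1462]
tcp_rot: [-0.225, 3.132, -0.002]
wrist_force: [-0.3, -0.1, 0.2]
width: 0.156
```

Run:
```python
from h import *
rd()
b=bot.read_camera('scene')[:,:,::-1]; x0,y0=250,165; cv2.imwrite('pics/s9.png',b)
cv2.imwrite(f'pics/d9.png',cv2.resize(b[y0:y0+60,x0:x0+70],(0,0),fx=10,fy=10,interpolation=cv2.INTER_CUBIC))
b=bot.read_camera('top')[:,:,::-1]; x0,y0=200,170; cv2.imwrite('pics/t9.png',b)
cv2.imwrite(f'pics/d9t.png',cv2.resize(b[y0:y0+80,x0:x0+80],(0,0),fx=7,fy=7,interpolation=cv2.INTER_CUBIC))
```

```text
t 20.87 p [ 572.2 -183.9  146.2] jaw yaw 98.24 z [ 0.001 -0.001 -1.   ] F [-0.34 -0.09  0.21] w 0.156 q [-0.35  0.19  1.86 -0.    1.09 -2.07]
along -265.9 lat -539.1 z 146.2 Fx(reader) -0.04
```

View pics/d9.png

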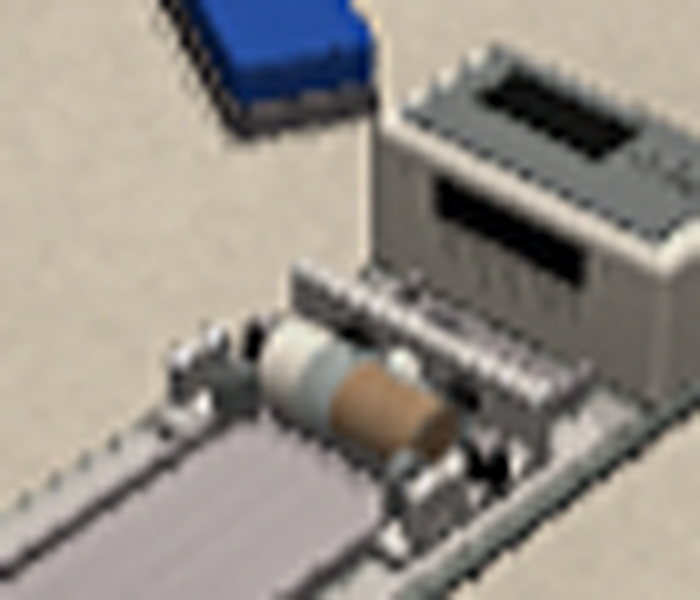

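View pics/d9t.png

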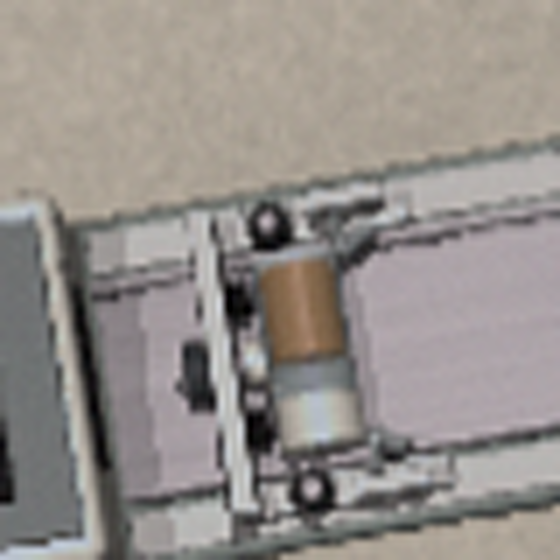

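Run:
```python
import cv2,numpy as np
A=[]
for n in('pics/top0.png','pics/t9.png'):
    b=cv2.imread(n); A.append(cv2.resize(b[190:250,225:265],(0,0),fx=10,fy=10,interpolation=cv2.INTER_CUBIC)[:590])
cv2.imwrite('pics/cmp.png',np.hstack(A))
A=[]
for n in('pics/scene0.png','pics/s9.png'):
    b=cv2.imread(n); A.append(cv2.resize(b[190:225,260:305],(0,0),fx=8,fy=8,interpolation=cv2.INTER_CUBIC))
cv2.imwrite('pics/cmps.png',np.hstack(A))
```

```text
(no output)
```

View pics/cmp.png

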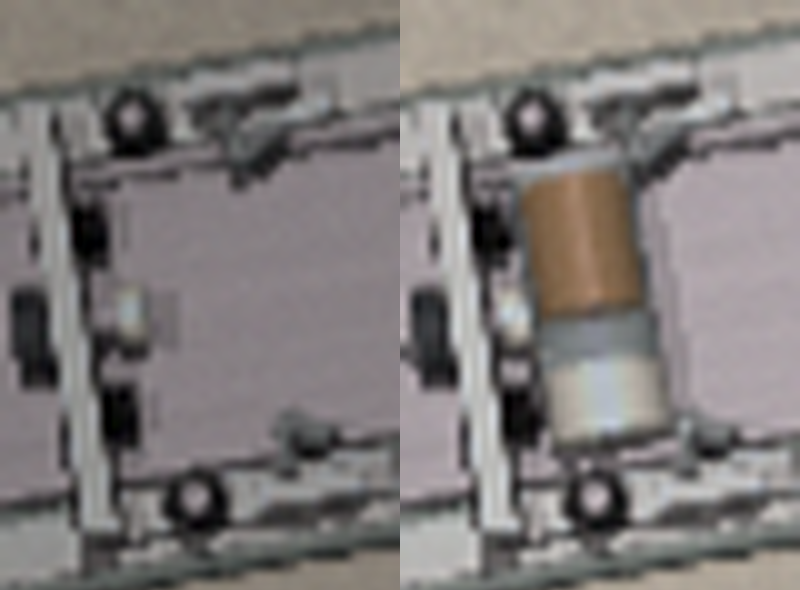

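View pics/cmps.png

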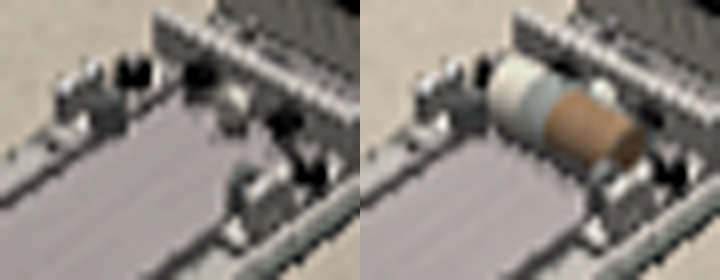

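The plunger moved from (130,310) to (515-400,310), about 4 mm. Both catches are at their original positions behind the vial, so it is latched. Next I return the paddle.

Call:
drive_tool --steps '[[[0, 0, 0], 4], [[0, 0, 0], 6], [[0, 0, 0], 6], [[0, 0, 0], 6], [[0, 0, 0], 3.2], [[0, 0, 0], 0], [[0, 0, 0], 0]]'

```text
time: 21.55
tool_pos: [0.5717, -0.1795, 0.1453]
tcp_rot: [-0.453, -3.108, -0.001]
wrist_force: [0.7, 0.1, -0.3]
width: 0.161
```

Call:
drive_tool --steps '[[[3, -20, 0], 0], [[5, -30, 0], 0], [[5, -30, 0], 0], [[5, -30, 0], 0], [[5, -30, 0], 0], [[4, -22, 0], 0], [[0, 0, 0], 0], [[0, 0, 0], 0]]'

```text
time: 22.22
tool_pos: [0.4987, -0.3287, 0.1453]
tcp_rot: [-0.46, -3.108, -0.001]
wrist_force: [0.2, -0.3, 0.3]
width: 0.156
```

Run:
```python
from h import *
st([.4933,-.3417,.0546])
```

```text
t 22.22 p [ 498.7 -328.7  145.3] jaw yaw 73.18 z [ 0.     0.001 -1.   ] F [ 0.15 -0.27  0.26] w 0.156 q [-0.62  0.19  1.86  0.    1.09 -1.9 ]
tool delta mm [  1.4 -14.1  90.7]
```

Call:
drive_tool --steps '[[[1, -8, 0], 0], [[0.5, -6, 0], 0], [[0, 0, 12], 0], [[0, 0, 18], 0], [[0, 0, 5], 0], [[0, 0, 0], 0], [[0, 0, 0], 0]]'

```text
time: 22.8
tool_pos: [0.4934, -0.3406, 0.1094]
tcp_rot: [-0.457, -3.106, -0.002]
wrist_force: [-0.3, 0.1, -0.4]
width: 0.155
```

Run:
```python
from h import *
s,M,p=st([.4933,-.3417,.0546])
b=bot.read_camera('scene')[:,:,::-1]
x0,y0=100,190
cv2.imwrite('pics/e1.png',cv2.resize(b[y0:y0+100,x0:x0+100],(0,0),fx=6,fy=6,interpolation=cv2.INTER_CUBIC))
for d in (-18,18):
    u=proj('scene',p+M@np.array([d/1e3,0,.0446]))[0]; print('tip corner',(u-[x0,y0]+.5)*6-.5)
```

```text
t 22.8 p [ 493.4 -340.6  109.4] jaw yaw 73.25 z [-0.001  0.001 -1.   ] F [-0.34  0.14 -0.45] w 0.155 q [-0.65  0.23  1.89  0.    1.03 -1.92]
tool delta mm [-0.3 -1.1 54.8]
tip corner [267.83854048 413.43211681]
tip corner [254.65691864 356.67545216]
```

View pics/e1.png

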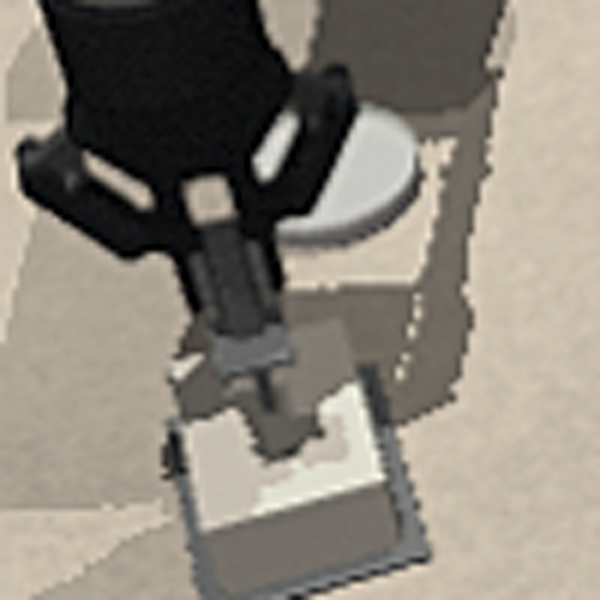

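The blade tip is at (266,408), with the same offset from the prediction as right after the grasp, so the paddle hasn't slipped. I'll insert it slowly.

Call:
drive_tool --steps '[[[0, -1, 8], 0], [[0, 0, 8], 0], [[0, 0, 6], 0], [[0, 0, 6], 0], [[0, 0, 0], 0]]'

```text
time: 23.27
tool_pos: [0.4923, -0.3415, 0.0803]
tcp_rot: [-0.458, -3.105, -0.002]
wrist_force: [-0.7, -0.1, -1.3]
width: 0.154
```

Run:
```python
from h import *
st([.4933,-.3417,.0546])
```

```text
t 23.27 p [ 492.3 -341.5   80.3] jaw yaw 73.21 z [-0.003  0.002 -1.   ] F [-0.69 -0.11 -1.25] w 0.154 q [-0.65  0.26  1.91  0.    0.98 -1.93]
tool delta mm [-1.1  0.1 25.7]
```

Call:
drive_tool --steps '[[[-0.5, 0, 7], 0], [[-0.5, 0, 7], 0], [[0, 0, 6], 0], [[0, 0, 4], 0], [[0, 0, 0], 0], [[0, 0, 0], 0]]'

```text
time: 23.77
tool_pos: [0.4941, -0.3424, 0.0578]
tcp_rot: [-0.458, -3.107, -0.001]
wrist_force: [-0.6, 0.9, -0.8]
width: 0.154
```

Run:
```python
from h import *
st([.4933,-.3417,.0546])
```

```text
t 23.77 p [ 494.1 -342.4   57.8] jaw yaw 73.21 z [-0.001  0.001 -1.   ] F [-0.57  0.86 -0.82] w 0.154 q [-0.65  0.29  1.92 -0.    0.94 -1.93]
tool delta mm [1.  0.4 3.2]
```

Call:
drive_tool --steps '[[[0.5, 0, 1.5], 0], [[0, 0, 1], 0], [[0, 0, 0], 0], [[0, 0, 0], 0]]'

```text
time: 24.1
tool_pos: [0.494, -0.3426, 0.056]
tcp_rot: [0.459, 3.108, -0.0]
wrist_force: [0.0, -0.3, -0.3]
width: 0.154
```

Call:
drive_tool --steps '[[[0, 0, 0], 0], [[0, 0, 0], 0], [[0, 0, 0], 0], [[0, 0, 0], 0], [[0, 0, 0], 0], [[0, 0, 0], 0], [[0, 0, 0], 0]]' --jaw 0.6

```text
time: 24.68
tool_pos: [0.4939, -0.3425, 0.0558]
tcp_rot: [0.459, 3.108, -0.0]
wrist_force: [-0.4, -0.5, 0.8]
width: 0.601
```

Run:
```python
from h import *
st([.4933,-.3417,.0546])
```

```text
t 24.68 p [ 493.9 -342.5   55.8] jaw yaw 73.21 z [ 0. -0. -1.] F [-0.44 -0.52  0.77] w 0.601 q [-0.65  0.29  1.92 -0.    0.93 -1.93]
tool delta mm [0.8 0.6 1.2]
```

Released. I'll withdraw upwards, move off, and check.

Call:
drive_tool --steps '[[[0, 0, -5], 0], [[0, 0, -15], 0], [[0, 0, -25], 0], [[0, 0, -30], 0], [[0, 0, -30], 0], [[0, 0, -30], 0], [[0, 0, -20], 0], [[0, 0, 0], 0]]'

```text
time: 25.35
tool_pos: [0.4968, -0.3447, 0.2178]
tcp_rot: [0.457, 3.098, -0.008]
wrist_force: [0.9, -0.2, 1.2]
width: 0.602
```

Call:
drive_tool --steps '[[[20, 0, 0], 0], [[30, 0, 0], 0], [[0, -30, 0], 0], [[0, -35, 0], 0], [[0, -30, 0], 0], [[0, -10, 0], 0], [[0, 0, 0], 0], [[0, 0, 0], 0]]'

```text
time: 26.02
tool_pos: [0.4154, -0.4281, 0.21]
tcp_rot: [-0.461, -3.107, -0.003]
wrist_force: [0.9, 0.4, 0.4]
width: 0.6
```

Run:
```python
from h import *
st()
b=bot.read_camera('scene')[:,:,::-1];a=bot.read_camera('top')[:,:,::-1]
cv2.imwrite('pics/f_s.png',b);cv2.imwrite('pics/f_t.png',a)
x=cv2.resize(b[215:305,110:200],(400,400),interpolation=cv2.INTER_CUBIC)
y=cv2.resize(b[170:260,225:315],(400,400),interpolation=cv2.INTER_CUBIC)
cv2.imwrite('pics/f1.png',np.hstack([x,y]))
```

```text
t 26.02 p [ 415.4 -428.1  210. ] jaw yaw 73.13 z [-0.001  0.002 -1.   ] F [0.9  0.43 0.45] w 0.6 q [-0.84  0.13  1.8   0.    1.21 -2.12]
```

View pics/f1.png

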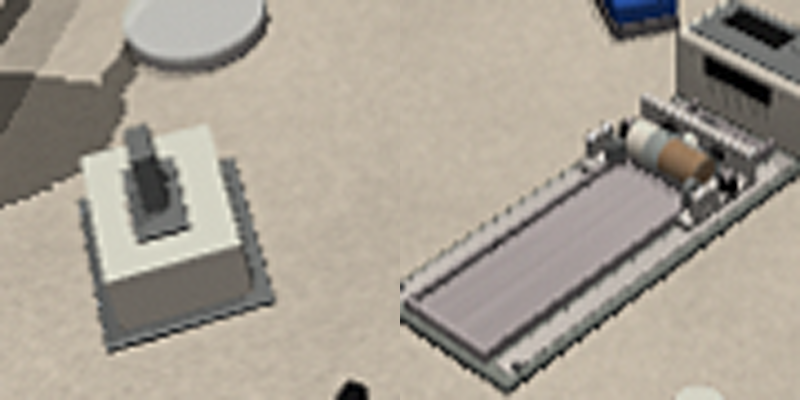

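View pics/f_t.png

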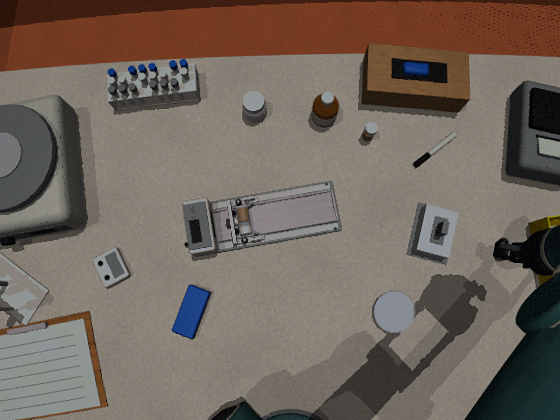

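The paddle stands seated at about (437,230) in the top view, as it was at the start. The vial is in the bay at (242,213) and the bystanders haven't moved. I'll hand the job in.

Run:
```python
from workcell import bot
print(bot.finish_job())
```

```text
the job is handed in; nothing more can be done
None
```

The vial is latched in the bay and the paddle is back upright in its stand. I handed the job in at about 26 s; `finish_job()` reports no verdict.

**What I did:** I took the paddle from its stand and rolled the vial along the track at up to about 50 mm/s. I then felt for the end in steps of 1 mm and less. The force dropped from about 4.1 N to 2.6 N as the catches snapped, then rose to about 8.5 N on the buffers, where I stopped. That is the highest of the readings I took between steps.

**Last checks:**
- **Vial:** When I backed off, the force died within 2–4 mm, and the vial stayed in place after the blade left. Pictures show the plunger pressed in by about 4 mm and both catches at their original positions.
- **Paddle and surroundings:** The paddle stands seated in the slot as at the start. The bystanders show no visible movement, and the gripper is well clear of everything.

**One disagreement:** the vial came home about 3 mm farther along the track than my camera estimate. I went by the felt force instead.

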